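# Hang the pusher plate back on its hanger

### The job

Take the yellow-tagged pusher plate out of the black bench stand and hang it by its black handle over both prongs of the hanger with the yellow label, pushers facing out towards the prong tips, its lower edge down in the slot of the hanger's white guide block so that it cannot swing. Lower it in by feel, without force or tipping it over; the guide block is clamped by hand and is not always centred under the prongs. Leave the blue plate and the other things on the bench alone.

Things in the scene. Friction and masses are not known exactly. Their poses are not given: they have to be found in the camera images.
- plate_yellow: yellow pusher plate: green plate with aluminium edge strips, 170 wide (its y), 110 high (its z), 6 thick (its x), lower edge rounded, yellow tag, 0.3 to 0.55 kg; total height with handle 166. Origin: middle of the lower edge. At the start it stands in the middle slot of the black stand, leaning up to 6 degrees, pushers on the stand's -x side
- handle_yellow (a point): middle of the yellow plate's black handle bar, 160 above the plate's lower edge; axes as the plate. Straight flat-sided bar 12 x 12, 130 long along y, on two legs 12 wide at y = -59 and +59: the window under the bar is 106 wide and 44 high, down to the plate's top edge
- pushers_yellow (a point): middle of the ends of the plate's white pusher rods (plate frame -31, 0, 68); axes as the plate. The rods stand 28 proud of the plate's -x face, over y -63 to +63 and z 42 to 94 of the plate frame
- hanger_yellow: fixed hanger with a yellow label, 199 high. Origin: underside of its dark base plate (8 thick, x -75 to +95, 180 wide). A white guide block, 60 (x) x 90 (y), stands on the base under the prongs: flat top at z 45, slot along y 9 wide, 22 deep in its middle. It is clamped by hand: the slot centre lies anywhere from x = -12 to +12 in this frame, at y 0; the pose does not tell where
- prongs_yellow (a point): on the yellow hanger, between its two prongs, level with their tops (hanger frame 0, 0, 187); axes as the hanger. The prongs, steel rods 8 thick, at y = -38 and +38, run level from uprights at x = +72 to tips at x = -36 upturned 12 above their tops; a hung bar lies anywhere from x = -22 to +52, its centre 6 above this point
- guide_yellow (a point): on the yellow hanger, level with the guide block's top, midway in the range of its slot (hanger frame 0, 0, 45). With the bar on the prongs the plate's lower edge is 12 below this, 10 above the slot's floor; a plate that misses the slot stands on the block with the bar 12 too high
- stand: fixed black slotted bench stand 90 (x) x 120 (y) x 40 high, origin at the centre of its underside. Three slots along y, 8.5 wide, 28 deep (floor at z 12), at x = -22, 0, +22; the yellow plate stands in the middle one
- plate_blue: the same plate with a blue tag, hanging on the blue hanger; leave it there. Origin: middle of its lower edge
- hanger_blue: the same hanger with a blue label (guide slot at x = 0), carrying the blue plate. Origin as the yellow one
- cleaner: closed white bottle with red cap, 54 diameter, 135 high, standing behind the hangers; origin at the centre of its underside
- pusher_bin: blue open bin of spare pushers, 110 x 160 x 55 high; origin at the centre of its underside
- board_tray: black tray with a green circuit board, 130 x 180 x 18 high; origin at the centre of its underside
- screwdriver: red screwdriver lying on the bench nearer the robot; origin on the underside of its middle
- brush: black brush lying on the bench nearer the robot; origin on the underside of its middle
Not all that is in view belongs to the job. What is shaped like the plate_yellow but brown is not meant.

How it is judged (in metres and radians):
At the end, for the whole second after the job is handed in: yellow plate at rest on the yellow hanger: bar centre 188-197.5 mm up, -30 to +45 along the prongs, within 20 of middle; lower edge in the slot (under 38 up, within 19 of middle); upright and square to 0.3 rad; pushers to the prong tips; over 1.5 N on the hanger (x of handle_yellow in the frame of hanger_yellow between -0.03 and 0.045 m and y of handle_yellow in the frame of hanger_yellow between -0.02 and 0.02 m and z of handle_yellow in the frame of hanger_yellow between 0.188 and 0.1975 m and x of plate_yellow in the frame of hanger_yellow between -0.019 and 0.019 m and z of plate_yellow in the frame of hanger_yellow below 0.038 m and angle between plate_yellow's own z axis and vertical below 0.3 rad and angle between the x axis of plate_yellow and the x axis of hanger_yellow, either way round below 0.3 rad and contact force between plate_yellow and hanger_yellow above 1.5 N and linear speed of plate_yellow below 0.02 m/s and angular speed of plate_yellow below 0.15 rad/s and x of pushers_yellow in the frame of hanger_yellow below -0.005 m); the robot touches nothing.
It fails at once if the yellow plate is pressed against its hanger or guide block with more than 40 N (contact force between plate_yellow and hanger_yellow above 40 N).
It fails at once if the yellow plate tips more than 40 degrees from upright (angle between plate_yellow's own z axis and vertical above 0.7 rad).
It fails at once if the blue plate is moved more than 20 mm (distance of plate_blue from where it was at the start of the episode above 0.02 m).
It fails at once if a bystander (bottle, bin, tray, screwdriver or brush) is moved more than 30 mm (distance of any of cleaner, pusher_bin, board_tray, screwdriver, brush from where it was at the start of the episode above 0.03 m).
It also fails if it takes over 64 s, if anything falls off the work surface, if the arm or the gripper's body presses on something with over 40 N, if the wrist force passes 120 N, or if a joint passes its speed limit or range.

### The arm

A 7-joint arm with a two-finger parallel gripper is mounted at the origin on the work surface. World frame = base frame: x ahead of the robot, y to its left, z up, the work surface at z = 0. Lengths are in m, angles in degrees, forces in N, time in s.
With the tool pointing down it reaches from about 0.425 to 0.875 m from the base axis. Payload 4.7 kg.
Tool frame: the origin (TCP) lies on the centre line of the jaws, within the pads' length; the fingertips stand bot.tip_reach ahead of it and the grasp point (between the pads) lies 5 mm behind it (bot.tip_reach is the distance from the TCP to the fingertips, in m); z points along the fingers, y is the line along which they close (so a half turn about z gives the same grasp; the last joint's range is limited). The gripper opens to 85 mm and grips with 20 to 120 N. Pads are 22 mm wide; open, the fingers measure 114 mm over their backs; the gripper's body (76 mm by 85 mm) begins 54 mm behind the grasp point. The pads swing forward as they close: fully open they stand 13 mm farther back than shut.
Start: joints at [-65.541, 18.392, -4.016, 83.108, 1.295, 78.541, -3.26], TCP at [0.261, 0.595, 0.221] pointing down, gripper open.
Joint ranges: [-163.93, 163.93], [-17.29, 119.83], [-79.2, 71.16], [3.27, 140.29], [-89.18, 269.18], [5.43, 117.66], [-154.24, 154.24]. Speed limits (degrees/s): [147.25, 147.25, 180, 180, 180, 180, 180].

### API

Orientations are given as a 3x3 rotation matrix whose columns are the frame's x, y, z axes.
In Python, from rig import bot gives the robot as it stands.
- The arm moves only by the tool send_rows, never from a script. Its argument "increments" is a list of rows, each a list of 6 numbers: the shift along the tool's x, y, z in m, then the turn, a rotation vector about the tool's x, y, z in degrees. In form: [[x, y, z, rx, ry, rz], ...]. A call has 1 to 5 rows; each row is the pose to reach, as a shift and turn from the pose commanded when the call began, along the tool's axes at that moment; what a row does not reach only later rows make up. A row lasts 1/10 s, in which the tool goes at most 50 mm and 8.59 degrees, less where a joint would pass 70% of its speed; a pose out of reach is approached as far as the arm can. A call with a gripper value outside its range is refused whole. "hand" is the opening, from 0 (shut) to 1 (fully open), set as the call begins (left out, the last holds). The fingers move at their own pace and stop on an object; the grip force is fixed at half the most. Time passes only in rows, so rows that repeat a pose let the fingers close. It gives the time, the measured TCP pose, the force, the opening and the grip force at its end, in the units of the state.
- bot.read_state(): the state, without advancing time (a new reading comes with each control period).
- bot.read_camera(name): name is "scene" or "top" or "wrist"; returns the picture (384x512x3 uint8, red, green, blue); there is no depth.
- bot.get_calibration(name): a dict with "intrinsics" (3x3 intrinsics, pixels), "world_from_camera" (4x4, takes a point from camera to world coordinates). Camera axes: x right, y up, looking along -z (the intrinsics and any distortion apply to the point x, -y, -z); pixel columns grow to the right and rows downward; lengths in m; the calibration is good to about 2 mm. A picture is of the moment at which its call begins: read the wrist's pose just before it. get_calibration takes no time and is no camera call; for the wrist camera it gives the pose at the moment of the call.
- bot.sign_off(): hands the job in; it is judged then, once.
Trained networks look in the newest picture that a camera, given by its name, has taken for a name from the list of things; names that differ only in an ending like _2 or _b are one class to them, and where a whole thing is asked for, a point or a joint stands for the part that bears it (a point fixed in the world has none). Each returns a list of dicts, best first, with "score" (0 to 1); they miss things now and then, are a little off and sometimes report something else, mostly with a low value. They report only what shows in the picture. A call takes as long as a camera call. They do not tell look-alikes from the thing itself.
- bot.cut_out(camera, name): "mask" (384x512 bool, what is visible of it).
- bot.pinpoint(camera, name): "location" ([x, y, z] in m, in world coordinates, good to about 4 mm: a listed point, or the origin of a listed thing).
The state is a dict: "time": time; "q": joint angles; "dq": joint speeds; "tau": joint torques, N m; "tool_pos": TCP position; "tool_rot": TCP orientation; "ft_force": force on the tool from outside, world axes, zero at the start; "torque": the same for the moment, N m; "finger_gap": finger opening in m; "finger_force": force on a finger pad.
Only numpy, scipy, OpenCV 4.12 (cv2) and the standard library are available. Lean on these libraries where they do the work, as an engineer would, in place of code of your own. Each camera call takes 0.05 s, during which the arm holds its last target. There are 200 camera calls.

## Working session

There is one attempt and no reset: what is moved stays moved. The work goes in short steps, Python scripts to look and compute and a tool call to move; the robot and the scene stay as the last step left them, time stands still between calls to the robot, and variables do not carry over. Pictures are saved under pics/ and viewed, at most 10 in all, crops included, and the job is handed in when it is done.

Besides the shell and the picture viewer there is one more tool, called after "Emit:" as name(argument=value, ...) on one line, values as JSON. send_rows: Moves the arm, as the interface text tells. Its arguments: {"type":"object","properties":{"increments":{"type":"array"},"hand":{"type":"number"}},"required":["increments"]}

```bash
mkdir -p pics
cat > h.py <<'E'
import numpy as np, cv2
from rig import bot
def save(n,f):
    im=bot.read_camera(n); cv2.imwrite('pics/'+f,im[:,:,::-1]); return im
def pp(c,names):
    for n in names:
        try:
            for d in bot.pinpoint(c,n)[:3]: print(c,n,np.round(d['location'],4),round(d['score'],2))
        except Exception as e: print(n,e)
E
python3 - <<'E'
from h import *
s=bot.read_state(); print({k:np.round(v,3).tolist() for k,v in s.items()}, bot.tip_reach)
a=save('scene','s1.png'); 
N=['plate_yellow','handle_yellow','pushers_yellow','hanger_yellow','prongs_yellow','guide_yellow','stand','plate_blue','hanger_blue']
pp('scene',N)
b=save('top','t1.png'); pp('top',N+['cleaner','pusher_bin','board_tray'])
for c in('scene','top'):
    k=bot.get_calibration(c); print(np.round(k['intrinsics'],1).tolist(),np.round(k['world_from_camera'],3).tolist())
E
```

```text
{'time': 0.0, 'q': [-65.542, 18.44, -4.016, 83.175, 1.295, 78.54, -3.26], 'dq': [0.032, -0.014, -0.001, -0.004, -0.045, -0.026, 0.05], 'tau': [-0.0, -49.357, -0.383, -31.434, 0.013, 0.011, 0.0], 'tool_pos': [0.261, 0.595, 0.22], 'tool_rot': [[-0.916, 0.401, -0.001], [0.401, 0.916, -0.002], [-0.0, -0.002, -1.0]], 'ft_force': [0.076, -0.949, 0.321], 'torque': [-0.05, -0.034, -0.005], 'finger_force': 0.0, 'finger_gap': 0.086} 0.014
scene plate_yellow [ 0.4458 -0.2772  0.0141] 0.76
scene plate_yellow [ 0.246  -0.3298  0.0304] 0.72
scene handle_yellow [ 0.4326 -0.2789  0.1739] 0.96
scene handle_yellow [ 0.2499 -0.164   0.0312] 0.84
scene handle_yellow [0.3953 0.3458 0.0006] 0.25
scene pushers_yellow [ 0.4106 -0.2813  0.0767] 0.8
scene pushers_yellow [ 0.4309 -0.277   0.1751] 0.73
scene pushers_yellow [ 0.2447 -0.259  -0.004 ] 0.71
scene hanger_yellow [0.6028 0.0304 0.0039] 0.95
scene prongs_yellow [0.6071 0.0289 0.1851] 0.75
scene guide_yellow [0.6048 0.0302 0.0406] 0.85
scene stand [ 0.4409 -0.2817  0.0013] 0.91
scene plate_blue [0.5809 0.3166 0.0332] 0.6
top plate_yellow [ 0.4449 -0.282
[... 569 characters left out ...]
-2.766e-01  1.000e-04] 0.85
top plate_blue [0.583  0.3166 0.0303] 0.86
top hanger_blue [0.586  0.3162 0.0014] 0.9
top cleaner [ 0.7681  0.1816 -0.0024] 0.72
top pusher_bin [ 0.7286 -0.3072  0.0009] 0.65
top pusher_bin [ 0.7975 -0.0909  0.002 ] 0.64
top board_tray [ 0.728  -0.308   0.0011] 0.83
top board_tray [ 6.057e-01  2.780e-02 -1.000e-04] 0.56
[[373.7, 0.0, 261.6], [0.0, 373.7, 188.8], [0.0, 0.0, 1.0]] [[0.433, -0.772, 0.466, 1.095], [0.901, 0.362, -0.237, -0.28], [0.014, 0.523, 0.852, 1.21], [0.0, 0.0, 0.0, 1.0]]
[[472.2, 0.0, 249.6], [0.0, 472.2, 197.5], [0.0, 0.0, 1.0]] [[-0.005, 0.993, -0.114, 0.367], [-1.0, -0.005, -0.001, 0.014], [-0.002, 0.114, 0.994, 1.538], [0.0, 0.0, 0.0, 1.0]]
```

View pics/s1.png

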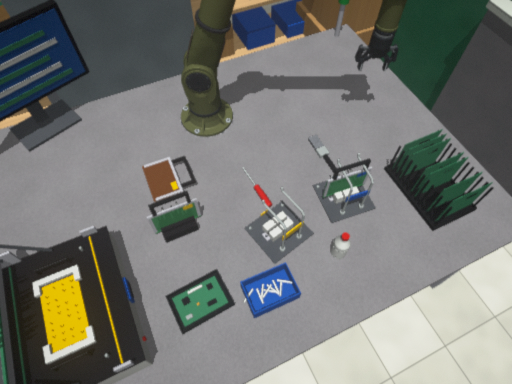

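View pics/t1.png

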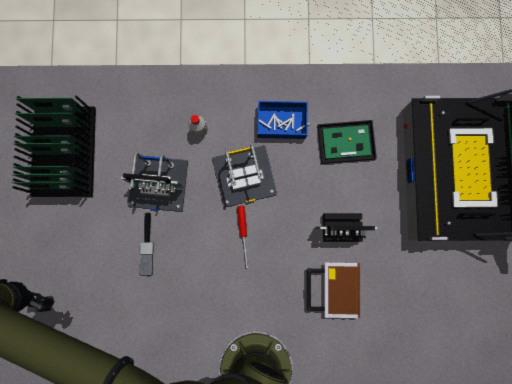

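The scene shows the yellow plate in the stand at about (175,215), the brown look-alike flat at (165,180), and the yellow hanger at (280,232). In the top view the stand is at (342,228) and the hanger at (243,177), turned slightly. Next I need the yaws.

```bash
cat >> h.py <<'E'
def proj(c,P,k=None):
    k=k or bot.get_calibration(c); T=np.linalg.inv(k['world_from_camera']); p=(T[:3,:3]@np.atleast_2d(P).T).T+T[:3,3]
    p=p*[1,-1,-1]; u=p@np.array(k['intrinsics']).T; return u[:,:2]/u[:,2:]
def unproj(c,uv,z,k=None):
    k=k or bot.get_calibration(c); T=np.array(k['world_from_camera']); uv=np.atleast_2d(uv).astype(float)
    r=np.c_[uv,np.ones(len(uv))]@np.linalg.inv(k['intrinsics']).T*[1,-1,-1]; r=r@T[:3,:3].T
    return T[:3,3]+r*((z-T[2,3])/r[:,2:])
E
python3 - <<'E'
from h import *
im=bot.read_camera('top')
for n,z in (('hanger_yellow',.008),('stand',.04),('handle_yellow',.178),('hanger_blue',.008)):
    ds=bot.cut_out('top',n)
    for d in ds[:2]:
        m=d['mask'].astype(np.uint8); c=max(cv2.findContours(m,0,1)[0],key=cv2.contourArea)
        W=unproj('top',c[:,0],z)[:,:2]
        r=cv2.minAreaRect((W*1000).astype(np.float32)); print(n,round(d['score'],2),m.sum(),np.round(r[0],1),np.round(r[1],1),round(r[2],1))
a=cv2.resize(im[135:215,205:285],(400,400),interpolation=2); b=cv2.resize(im[195:275,305:385],(400,400),interpolation=2)
cv2.imwrite('pics/z.png',np.hstack([a,b])[:,:,::-1])
E
```

```text
hanger_yellow 0.73 2942 [620.9  36.1] [187.4 184.5] 12.9
stand 0.76 866 [ 469.4 -277.2] [120.7  44.5] 88.2
handle_yellow 0.74 2162 [ 258.7 -219.5] [147.5 151.6] 88.9
handle_yellow 0.66 320 [ 424.7 -268.3] [146.7  28.7] 89.7
hanger_blue 0.88 2525 [594.7 315.7] [185.  184.4] 83.6
hanger_blue 0.27 396 [ 430.3 -293.9] [190.9  35.5] 89.7
```

View pics/z.png

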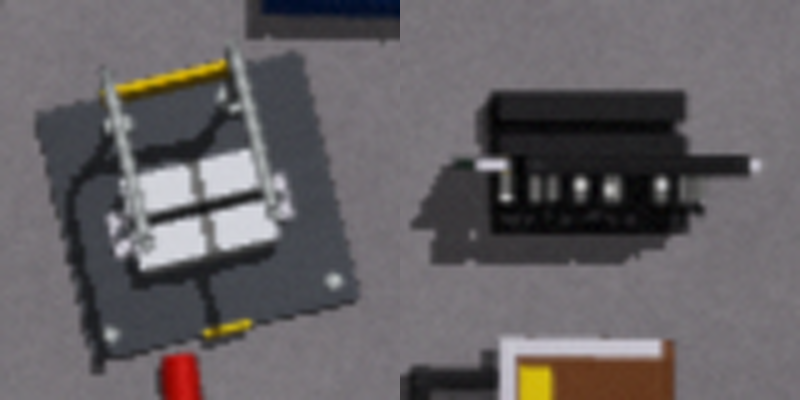

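The crop shows the hanger turned about +13°, its slot cross at crop (203,208), and the bar running along world y at about 0°. I'll raise the arm before crossing.

Emit:
send_rows(increments=[[-0.066, -0.026, -0.17, 0, 0, 30], [-0.066, -0.026, -0.17, 0, 0, 30], [-0.066, -0.026, -0.17, 0, 0, 30], [-0.066, -0.026, -0.17, 0, 0, 30], [-0.066, -0.026, -0.17, 0, 0, 30]])

```text
time: 1.9
tool_pos: [0.3141, 0.5448, 0.3978]
tool_rot: [[-0.588, 0.809, 0.006], [0.809, 0.588, 0.009], [0.003, 0.01, -1.0]]
ft_force: [0.4, 0.4, -0.2]
finger_gap: 0.0852
finger_force: 0.0
```

```bash
cat >> h.py <<'E'
from scipy.spatial.transform import Rotation as Ro
def goal(yaw,lean=0,R0=None):
    "tool y along plate x (yaw deg), tool z down; lean: rotate about plate y by deg (top towards +x)"
    R=np.array([[0,1,0],[1,0,0],[0,0,-1.]]); return Ro.from_euler('z',yaw,degrees=True).as_matrix()@Ro.from_euler('y',lean,degrees=True).as_matrix()@R
def inc(pos,yaw,lean=0):
    s=bot.read_state(); R=np.array(s['tool_rot']); p=np.array(s['tool_pos'])
    d=R.T@(np.array(pos)-p); rv=Ro.from_matrix(R.T@goal(yaw,lean)).as_rotvec(degrees=True)
    print('t',round(s['time'],2),'pos',np.round(p,4),'gap',round(s['finger_gap'],4),'F',np.round(s['ft_force'],1),'ff',round(s['finger_force'],1)); print('inc',np.round(d,4),np.round(rv,2))
E
python3 - <<'E'
from h import *
inc([.52,.22,.40],0)
print(unproj('top',[[245.6,176.6]],.045), bot.read_state()['q'])
E
```

```text
t 1.9 pos [0.3141 0.5448 0.3978] gap 0.0852 F [ 0.4  0.4 -0.2] ff 0.0
inc [-0.3838 -0.0245 -0.0037] [ 0.51 -0.37 36.04]
[[0.60564324 0.02824766 0.045     ]] [-64.03529284  14.23629014   1.99289486  68.49895259  -0.40365075
  96.66329013 -26.11533808]
```

Emit:
send_rows(increments=[[-0.384, -0.024, 0, 0, 0, 36], [-0.384, -0.024, 0, 0, 0, 36], [-0.384, -0.024, 0, 0, 0, 36], [-0.384, -0.024, 0, 0, 0, 36], [-0.384, -0.024, 0, 0, 0, 36]])

```text
time: 2.4
tool_pos: [0.4465, 0.3333, 0.3903]
tool_rot: [[-0.004, 1.0, -0.001], [1.0, 0.004, -0.0], [-0.0, -0.001, -1.0]]
ft_force: [0.6, 1.3, 0.2]
finger_gap: 0.0854
finger_force: 0.0
```

Run:
```python
from h import *
inc([.52,.03,.38],13)
k=bot.get_calibration('wrist'); print(np.round(k['world_from_camera'],3), np.round(k['intrinsics'],0).tolist(), bot.read_state()['tool_pos'])
```

```text
t 2.4 pos [0.4465 0.3333 0.3903] gap 0.0854 F [0.6 1.3 0.2] ff 0.0
inc [-0.3036  0.0724  0.0103] [-4.000e-02  1.000e-02 -1.279e+01]
[[ 1.    -0.003 -0.     0.446]
 [ 0.003  0.952  0.306  0.411]
 [-0.001 -0.306  0.952  0.544]
 [ 0.     0.     0.     1.   ]] [[287.0, 0.0, 255.0], [0.0, 287.0, 197.0], [0.0, 0.0, 1.0]] [0.44649019 0.33331112 0.3902557 ]
```

Emit:
send_rows(increments=[[-0.22, 0.15, 0.05, 0, 0, 0], [-0.22, 0.15, 0.05, 0, 0, 0], [-0.22, 0.15, 0.05, 0, 0, 0], [-0.22, 0.15, 0.05, 0, 0, 0], [-0.22, 0.15, 0.05, 0, 0, 0]])

```text
time: 2.9
tool_pos: [0.5862, 0.1315, 0.3438]
tool_rot: [[-0.008, 1.0, -0.001], [1.0, 0.008, 0.0], [0.0, -0.001, -1.0]]
ft_force: [0.3, 0.9, 0.5]
finger_gap: 0.0852
finger_force: 0.0
```

Emit:
send_rows(increments=[[-0.02, 0.015, 0.01, 0, 0, 0], [-0.02, 0.015, 0.01, 0, 0, 0], [-0.02, 0.015, 0.01, 0, 0, 0]])

```text
time: 3.2
tool_pos: [0.6005, 0.1132, 0.3338]
tool_rot: [[-0.006, 1.0, -0.002], [1.0, 0.006, 0.0], [0.0, -0.002, -1.0]]
ft_force: [0.4, 0.3, -0.1]
finger_gap: 0.085
finger_force: 0.0
```

Run:
```python
from h import *
inc([.60,.10,.33],0)
k=bot.get_calibration('wrist'); import pickle; pickle.dump(k,open('k1.pkl','wb'))
im=save('wrist','w1.png')
pp('wrist',['hanger_yellow','prongs_yellow','guide_yellow'])
cv2.imwrite('pics/w1b.png',cv2.resize(im,(768,576),interpolation=2)[:,:,::-1])
```

```text
t 3.2 pos [0.6005 0.1132 0.3338] gap 0.085 F [ 0.4  0.3 -0.1] ff 0.0
inc [-0.0132 -0.0006  0.0038] [-0.11 -0.01  0.35]
wrist hanger_yellow [0.6056 0.0308 0.0029] 0.65
wrist prongs_yellow [0.6029 0.0305 0.1864] 0.65
wrist guide_yellow [0.6058 0.0353 0.0425] 0.84
wrist guide_yellow [ 4.206e-01  3.700e-02 -1.000e-04] 0.28
```

View pics/w1b.png

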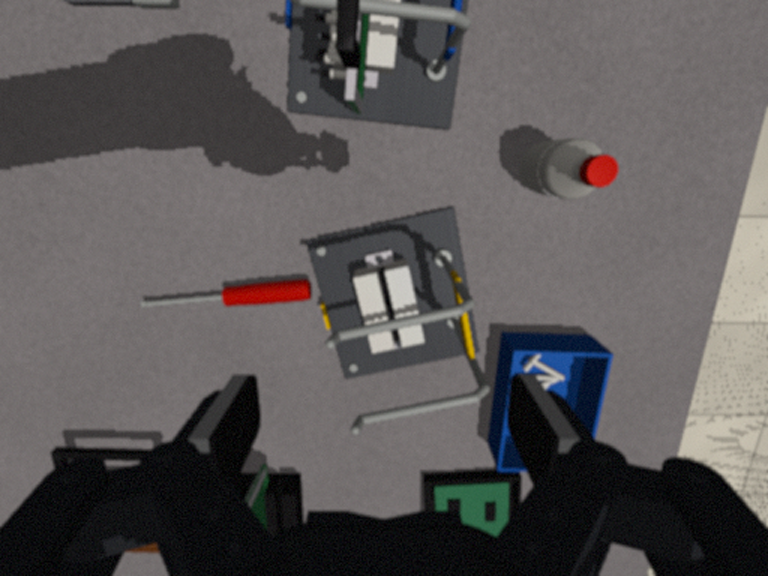

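The wrist view shows the hanger base with corners at about (308,243), (455,207), (478,355) and (345,377). The slot runs from about (384,270) to (405,346), at 1.5x scale.

Run:
```python
from h import *
import pickle; k=pickle.load(open('k1.pkl','rb'))
W=lambda uv,z: unproj('wrist',np.array(uv)/1.5,z,k)[:,:2]
c=W([(308,243),(455,207),(478,355),(345,377)],.008)
m=np.array([(-75,90),(95,90),(95,-90),(-75,-90)])/1000
T,_=cv2.estimateAffinePartial2D(m,c); print('origin',T[:,2],'yaw',np.degrees(np.arctan2(T[1,0],T[0,0])),'scale',np.hypot(*T[:,0]), np.round((m@T[:,:2].T+T[:,2]-c)*1000,1).tolist())
s=W([(384,270),(390,308),(405,346)],.045); b=W([(353,274),(410,262),(424,343),(371,353)],.045); print('slot',s,'block',b.mean(0))
y=np.radians(12.9);R=np.array([[np.cos(y),-np.sin(y)],[np.sin(y),np.cos(y)]])
for o in (T[:,2],[.604,.029]): print('in hanger', (s-o)@R*1000,(b.mean(0)-o)@R*1000)
# dark slot line fit within crop
im=cv2.cvtColor(cv2.imread('pics/w1.png'),6).astype(float)
P=[]
for r in range(184,229,3):
    cs=np.arange(240,282); 
    row=im[r,240:282]; print(r,row.astype(int).tolist()) if r in(190,202,214,223) else 0
```

```text
Traceback (most recent call last):
cv2.error: OpenCV(4.12.0) /io/opencv/modules/calib3d/src/ptsetreg.cpp:1108: error: (-215:Assertion failed) count >= 0 && to.checkVector(2) == count in function 'estimateAffinePartial2D'
```

Run:
```python
from h import *
import pickle; k=pickle.load(open('k1.pkl','rb'))
W=lambda uv,z: np.ascontiguousarray(unproj('wrist',np.array(uv)/1.5,z,k)[:,:2])
c=W([(308,243),(455,207),(478,355),(345,377)],.008)
m=np.array([(-75,90),(95,90),(95,-90),(-75,-90)])/1000
T,_=cv2.estimateAffinePartial2D(m,c,ransacReprojThreshold=1); print('origin',T[:,2],'yaw',np.degrees(np.arctan2(T[1,0],T[0,0])),'scale',np.hypot(*T[:,0]), np.round((m@T[:,:2].T+T[:,2]-c)*1000,1).tolist())
s=W([(384,270),(390,308),(405,346)],.045); b=W([(353,274),(410,262),(424,343),(371,353)],.045); print('slot',s,'block',b.mean(0))
y=np.radians(12.9);R=np.array([[np.cos(y),-np.sin(y)],[np.sin(y),np.cos(y)]])
for o in (T[:,2],[.604,.029]): print('in hanger', (s-o)@R*1000,(b.mean(0)-o)@R*1000)
im=cv2.cvtColor(cv2.imread('pics/w1.png'),6).astype(int)
for r in(185,190,196,202,220,226): print(r,im[r,236:284].tolist())
inc([.431,-.18,.36],0)
```

```text
origin [0.60609938 0.02956501] yaw 12.435131811345114 scale 0.9866998875439239 [[-0.2, 2.3], [0.2, -2.5], [0.1, 2.5], [-0.1, -2.3]]
slot [[ 0.60075363  0.07671326]
 [ 0.60757244  0.0340009 ]
 [ 0.6249043  -0.01116369]] block [0.60717643 0.03257387]
in hanger [[  5.31502287  47.15172712]
 [  2.42619223   3.99507264]
 [  9.23761552 -43.89895438]] [1.72159186 2.69247241]
in hanger [[  7.48755931  47.23378976]
 [  4.59872868   4.07713527]
 [ 11.41015196 -43.81689174]] [3.8941283  2.77453504]
185 [153, 173, 175, 179, 186, 193, 195, 199, 198, 201, 199, 201, 200, 202, 193, 163, 106, 49, 27, 22, 66, 133, 187, 202, 203, 201, 200, 198, 200, 198, 199, 201, 198, 202, 203, 201, 198, 173, 119, 78, 74, 74, 74, 70, 51, 40, 37, 39]
190 [129, 184, 203, 198, 199, 199, 198, 200, 198, 197, 200, 198, 200, 200, 200, 196, 176, 122, 63, 32, 23, 58, 126, 182, 204, 200, 200, 201, 199, 199, 200, 198, 201, 199, 201, 199, 204, 199, 175, 118, 74, 64, 71, 73, 66, 52, 38, 30]
196 [54, 95, 155, 193, 196, 199, 198, 198, 197, 199, 198, 198, 199, 199, 200, 200, 199, 188, 146, 85, 42, 19, 31, 101, 162, 194, 203, 199, 201
[... 211 characters left out ...]
 137, 187, 201, 201, 199, 202, 200, 198, 194, 190, 190, 189, 184, 166, 154, 144, 120, 85, 70, 71, 71, 76, 69]
220 [121, 124, 126, 134, 135, 138, 138, 140, 144, 147, 146, 147, 144, 146, 142, 147, 148, 146, 144, 149, 156, 158, 154, 150, 124, 95, 65, 51, 65, 125, 183, 197, 200, 199, 200, 199, 197, 201, 200, 199, 201, 199, 199, 198, 190, 147, 97, 68]
226 [73, 77, 70, 67, 70, 69, 68, 69, 79, 124, 173, 197, 198, 200, 198, 194, 197, 197, 198, 198, 195, 197, 199, 198, 190, 153, 96, 46, 28, 47, 102, 167, 197, 200, 199, 197, 200, 198, 198, 202, 199, 200, 201, 202, 203, 195, 164, 107]
t 3.4 pos [0.6004 0.115  0.3353] gap 0.0851 F [-0.  -0.3 -0.1] ff 0.0
inc [-0.2933 -0.1722 -0.0251] [ 0.03 -0.06  0.54]
```

Run:
```python
from h import *
import pickle; k=pickle.load(open('k1.pkl','rb'))
s=unproj('wrist',[(254.3,185),(255.8,190),(257,196),(258.5,202),(264.1,226)],.045,k)[:,:2]
p=np.polyfit(s[:,1],s[:,0],1); print(s.round(4).tolist(),'yaw',-np.degrees(np.arctan(p[0]))*1, 'x at y=.030',np.polyval(p,.030))
```

```text
[[0.5981, 0.0684], [0.6005, 0.0601], [0.6025, 0.05], [0.6051, 0.0398], [0.6148, -0.0027]] yaw 13.100910013598586 x at y=.030 0.6072676990311379
```

Emit:
send_rows(increments=[[-0.293, -0.172, -0.025, 0, 0, 0], [-0.293, -0.172, -0.025, 0, 0, 0], [-0.293, -0.172, -0.025, 0, 0, 0], [-0.293, -0.172, -0.025, 0, 0, 0], [-0.293, -0.172, -0.025, 0, 0, 0]])

```text
time: 3.9
tool_pos: [0.4749, -0.1034, 0.3539]
tool_rot: [[-0.009, 1.0, 0.002], [1.0, 0.009, 0.001], [0.001, 0.002, -1.0]]
ft_force: [0.2, -0.1, -0.5]
finger_gap: 0.0853
finger_force: 0.0
```

Run:
```python
from h import *
inc([.431,-.18,.36],-1)
```

```text
t 3.9 pos [ 0.4749 -0.1034  0.3539] gap 0.0853 F [ 0.2 -0.1 -0.5] ff 0.0
inc [-0.0762 -0.0446 -0.0062] [ 0.09 -0.05  1.5 ]
```

Emit:
send_rows(increments=[[-0.115, -0.044, 0, 0, 0, 1], [-0.115, -0.044, 0, 0, 0, 1], [-0.115, -0.044, 0, 0, 0, 1], [-0.115, -0.044, 0, 0, 0, 1], [-0.115, -0.044, 0, 0, 0, 1]])

```text
time: 4.4
tool_pos: [0.4331, -0.2172, 0.3537]
tool_rot: [[0.01, 1.0, 0.002], [1.0, -0.01, 0.001], [0.001, 0.002, -1.0]]
ft_force: [1.0, 0.6, -0.4]
finger_gap: 0.0855
finger_force: 0.0
```

Run:
```python
from h import *
import pickle
inc([.431,-.282,.25],-1)
k=bot.get_calibration('wrist'); pickle.dump(k,open('k2.pkl','wb'))
im=save('wrist','w2.png')
pp('wrist',['handle_yellow','plate_yellow','pushers_yellow','stand'])
cv2.imwrite('pics/w2b.png',cv2.resize(im,(768,576),interpolation=2)[:,:,::-1])
```

```text
t 4.4 pos [ 0.4331 -0.2172  0.3537] gap 0.0855 F [ 1.   0.6 -0.4] ff 0.0
inc [-0.0649 -0.0016  0.1036] [ 0.09 -0.07  0.41]
wrist handle_yellow [ 0.437  -0.277   0.1721] 0.94
wrist handle_yellow [ 0.2497 -0.1662  0.0321] 0.78
wrist handle_yellow [ 0.4413 -0.2813  0.0125] 0.74
wrist plate_yellow [ 0.4476 -0.281   0.0124] 0.67
wrist plate_yellow [ 0.2476 -0.3233  0.0299] 0.62
wrist pushers_yellow [ 0.2507 -0.2653  0.0052] 0.91
wrist pushers_yellow [ 0.4102 -0.2818  0.0741] 0.62
wrist stand [ 0.4442 -0.2785 -0.0033] 0.9
```

View pics/w2b.png

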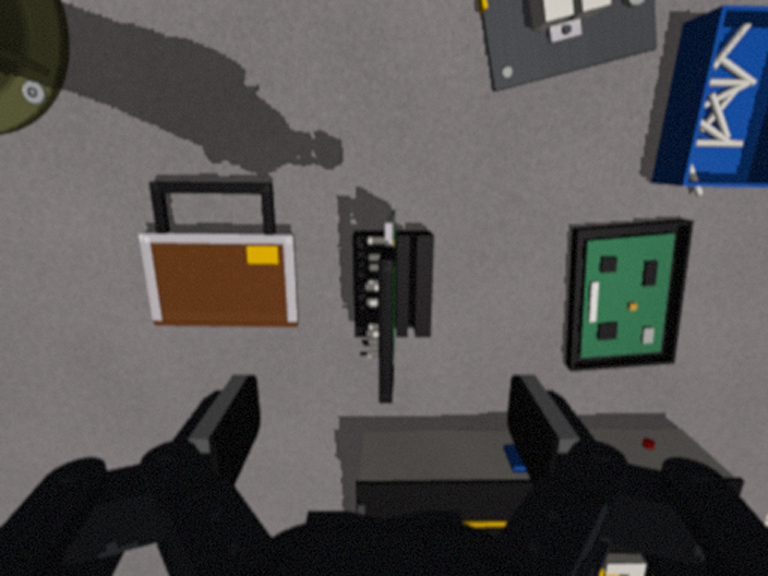

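The wrist view shows the bar running vertically from about (387,255) to (386,402), centred under the open fingers, with the stand behind it.

Run:
```python
from h import *
import pickle; k=pickle.load(open('k2.pkl','rb'))
im=cv2.cvtColor(cv2.imread('pics/w2.png'),6).astype(int)
for r in(150,160,170,180,200,220,240,255,262,266,270): print(r,im[r,244:274].tolist())
print(unproj('wrist',np.array([(387,255),(386.5,330),(386,402)])/1.5,.178,k).round(4))
print(unproj('wrist',np.array([(355,232),(432,233),(430,335),(357,335)])/1.5,.04,k).round(4))
```

```text
150 [67, 63, 68, 67, 69, 66, 66, 70, 65, 66, 61, 78, 123, 165, 183, 184, 173, 138, 95, 66, 67, 71, 79, 88, 105, 106, 85, 69, 67, 68]
160 [65, 133, 182, 178, 141, 109, 112, 108, 113, 112, 108, 113, 122, 134, 155, 174, 180, 151, 105, 56, 35, 34, 41, 42, 41, 40, 38, 39, 36, 24]
170 [24, 41, 74, 94, 98, 97, 98, 97, 87, 54, 17, 8, 10, 19, 0, 0, 14, 10, 10, 16, 24, 34, 40, 33, 39, 40, 38, 40, 33, 22]
180 [6, 15, 41, 67, 66, 71, 69, 61, 38, 21, 27, 30, 41, 40, 40, 40, 42, 35, 41, 34, 29, 31, 32, 40, 38, 40, 39, 34, 32, 21]
200 [61, 95, 121, 144, 153, 153, 146, 113, 60, 23, 28, 28, 27, 30, 31, 33, 26, 29, 40, 28, 27, 30, 39, 36, 37, 40, 36, 37, 24, 12]
220 [54, 82, 104, 117, 113, 117, 116, 108, 69, 28, 23, 23, 28, 33, 30, 25, 25, 43, 66, 82, 61, 36, 31, 35, 36, 34, 39, 73, 111, 125]
240 [117, 121, 117, 114, 118, 118, 119, 109, 80, 37, 22, 20, 32, 30, 24, 28, 27, 48, 90, 113, 120, 120, 123, 124, 123, 124, 122, 122, 126, 121]
255 [115, 118, 119, 117, 117, 117, 117, 110, 80, 37, 19, 27, 24, 25, 29, 28, 26, 38, 77, 109, 119, 120, 118, 120, 118, 119, 116, 118, 116, 115]
262 [117, 118, 119, 113, 115, 114, 119, 104, 78, 42, 21, 28, 28, 30, 25, 28, 31, 65, 104, 116, 117, 117, 114, 117, 113, 114, 115, 117, 116, 116]
266 [120, 121, 121, 116, 122, 118, 119, 108, 76, 42, 28, 22, 23, 28, 22, 26, 34, 70, 113, 125, 122, 122, 120, 118, 118, 121, 116, 119, 114, 117]
270 [117, 117, 118, 120, 119, 119, 118, 119, 120, 114, 113, 115, 118, 118, 117, 111, 110, 115, 116, 114, 117, 115, 117, 115, 114, 118, 115, 116, 122, 116]
[[ 0.4362 -0.2123  0.178 ]
 [ 0.4353 -0.2755  0.178 ]
 [ 0.4343 -0.3433  0.178 ]]
[[ 0.4026 -0.2168  0.04  ]
 [ 0.4866 -0.2188  0.04  ]
 [ 0.4871 -0.3392  0.04  ]
 [ 0.4013 -0.3383  0.04  ]]
```

Run:
```python
from h import *
inc([.4353,-.278,.167],-.7,-3.4)
```

```text
t 4.65 pos [ 0.4334 -0.2167  0.3531] gap 0.0854 F [-0.  -0.2  1. ] ff 0.0
inc [-0.0612  0.0025  0.1861] [-3.42 -0.    0.22]
```

Emit:
send_rows(increments=[[-0.061, 0.0025, 0, -3.4, 0, 0], [-0.061, 0.0025, 0.03, -3.4, 0, 0], [-0.061, 0.0025, 0.08, -3.4, 0, 0], [-0.061, 0.0025, 0.12, -3.4, 0, 0], [-0.061, 0.0025, 0.15, -3.4, 0, 0]])

```text
time: 5.15
tool_pos: [0.4339, -0.2779, 0.2005]
tool_rot: [[0.01, 0.998, 0.057], [1.0, -0.01, 0.0], [0.001, 0.057, -0.998]]
ft_force: [-0.1, 0.4, -0.1]
finger_gap: 0.0854
finger_force: 0.0
```

Run:
```python
from h import *
inc([.4353,-.278,.167],-.7,-3.4)
```

```text
t 5.15 pos [ 0.4339 -0.2779  0.2005] gap 0.0854 F [-0.1  0.4 -0.1] ff 0.0
inc [-0.0001 -0.0005  0.0335] [-0.13 -0.07  0.12]
```

Emit:
send_rows(increments=[[0, -0.0005, 0.015, 0, 0, 0], [0, -0.0005, 0.0335, 0, 0, 0], [0, -0.0005, 0.0335, 0, 0, 0], [0, -0.0005, 0.0335, 0, 0, 0]])

```text
time: 5.55
tool_pos: [0.4363, -0.2788, 0.1699]
tool_rot: [[0.01, 0.998, 0.059], [1.0, -0.01, -0.001], [-0.0, 0.059, -0.998]]
ft_force: [-0.3, -0.5, -0.0]
finger_gap: 0.0855
finger_force: 0.0
```

Emit:
send_rows(increments=[[0, 0, 0, 0, 0, 0], [0, 0, 0, 0, 0, 0], [0, 0, 0, 0, 0, 0], [0, 0, 0, 0, 0, 0], [0, 0, 0, 0, 0, 0]], hand=0.3)

```text
time: 6.05
tool_pos: [0.4361, -0.2793, 0.17]
tool_rot: [[0.011, 0.998, 0.06], [1.0, -0.011, -0.001], [0.0, 0.06, -0.998]]
ft_force: [-0.6, 0.7, 0.4]
finger_gap: 0.0253
finger_force: 0.0
```

Emit:
send_rows(increments=[[0, 0, 0, 0, 0, 0], [0, 0, 0, 0, 0, 0], [0, 0, 0, 0, 0, 0], [0, 0, 0, 0, 0, 0], [0, 0, 0, 0, 0, 0]], hand=0)

```text
time: 6.55
tool_pos: [0.436, -0.2792, 0.1697]
tool_rot: [[0.011, 0.998, 0.059], [1.0, -0.011, -0.001], [0.0, 0.059, -0.998]]
ft_force: [-0.2, 0.1, 0.3]
finger_gap: -0.0001
finger_force: 0.0
```

The fingers closed to zero with no force, so they missed the bar. I'll look.

Run:
```python
from h import *
im=bot.read_camera('wrist')
pp('wrist',['handle_yellow','plate_yellow'])
s=bot.read_camera('scene'); pp('scene',['handle_yellow','plate_yellow'])
a=cv2.resize(im[100:340,140:380],(480,480)); b=cv2.resize(s[180:250,140:210],(300,480),interpolation=2) if 0 else cv2.resize(s[170:250,140:190],(300,480),interpolation=2)
cv2.imwrite('pics/m.png',np.hstack([a,b])[:,:,::-1])
```

```text
wrist handle_yellow [ 0.4364 -0.2801  0.1723] 0.91
wrist handle_yellow [ 0.2538 -0.1687  0.0312] 0.88
wrist plate_yellow [ 0.444  -0.2795  0.0134] 0.87
wrist plate_yellow [ 0.2469 -0.3204  0.0276] 0.8
wrist plate_yellow [ 0.7321 -0.3034 -0.0014] 0.3
scene handle_yellow [ 0.4341 -0.2796  0.1747] 0.59
scene handle_yellow [ 0.2488 -0.1675  0.0314] 0.59
scene handle_yellow [0.7714 0.1835 0.0019] 0.53
scene plate_yellow [ 0.245  -0.328   0.0317] 0.89
scene plate_yellow [ 0.4454 -0.2777  0.0143] 0.76
scene plate_yellow [ 0.4408 -0.2812  0.0036] 0.38
```

View pics/m.png

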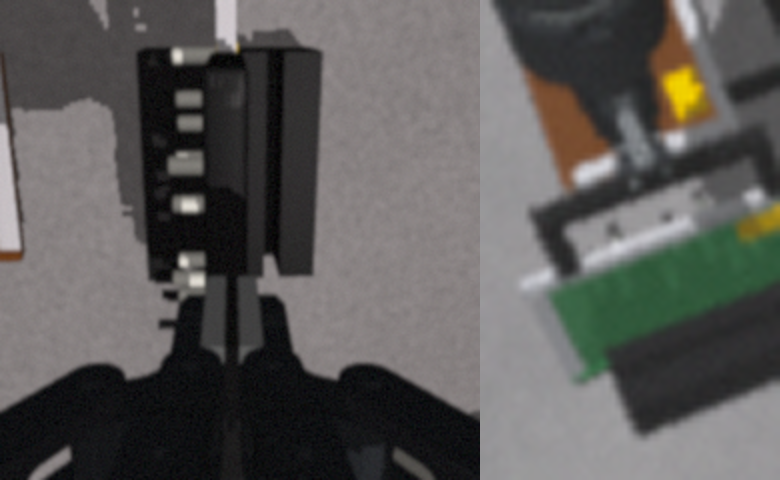

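Run:
```python
from h import *
s=bot.read_state(); p=np.array(s['tool_pos']); R=np.array(s['tool_rot']); print(p,s['finger_gap'],bot.tip_reach)
f=lambda P:((proj('scene',P)-[140,170])*6+[480,0]).round(0).tolist()
print('tcp',f(p),'tip',f(p+.014*R[:,2]),'back20',f(p-.02*R[:,2]))
for z in(.172,.166,.178): print(z,'bar ends/mid',f([[.435,-.278+.065,z],[.435,-.278-.065,z],[.435,-.278,z]]))
print('plate low',f([[.4475,-.278+.085,.02],[.4475,-.278-.085,.02]]),'plate top',f([[.441,-.193,.122],[.441,-.363,.122]]))
k=bot.get_calibration('wrist'); g=lambda P:((proj('wrist',P,k)-[140,100])*2).round(0).tolist()
print('w tip',g(p+.014*R[:,2]),'tcp',g(p),'barmid',g([.435,-.278,.178]),'barnear',g([.435,-.213,.178]))
```

```text
[ 0.43601688 -0.27921862  0.16975363] -4.623776375151839e-05 0.014
tcp [[647.0, 179.0]] tip [[652.0, 193.0]] back20 [[639.0, 158.0]]
0.172 bar ends/mid [[763.0, 130.0], [529.0, 220.0], [648.0, 174.0]]
0.166 bar ends/mid [[765.0, 135.0], [531.0, 225.0], [650.0, 180.0]]
0.178 bar ends/mid [[762.0, 124.0], [526.0, 214.0], [645.0, 168.0]]
plate low [[842.0, 265.0], [566.0, 377.0]] plate top [[815.0, 171.0], [518.0, 287.0]]
w tip [[231.0, 264.0]] tcp [[231.0, 284.0]] barmid [[230.0, 294.0]] barnear [[226.0, 57.0]]
```

Run:
```python
from h import *
im=bot.read_camera('wrist'); s=bot.read_camera('scene')
a=cv2.resize(im[190:290,210:310],(400,600),interpolation=2); b=cv2.resize(s[182:212,150:170],(400,600),interpolation=2)
o=np.hstack([a,b]).astype(float)/255; o=(np.clip(o,0,1)**.5*255).astype(np.uint8)
cv2.imwrite('pics/m2.png',o[:,:,::-1])
```

```text
(no output)
```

View pics/m2.png

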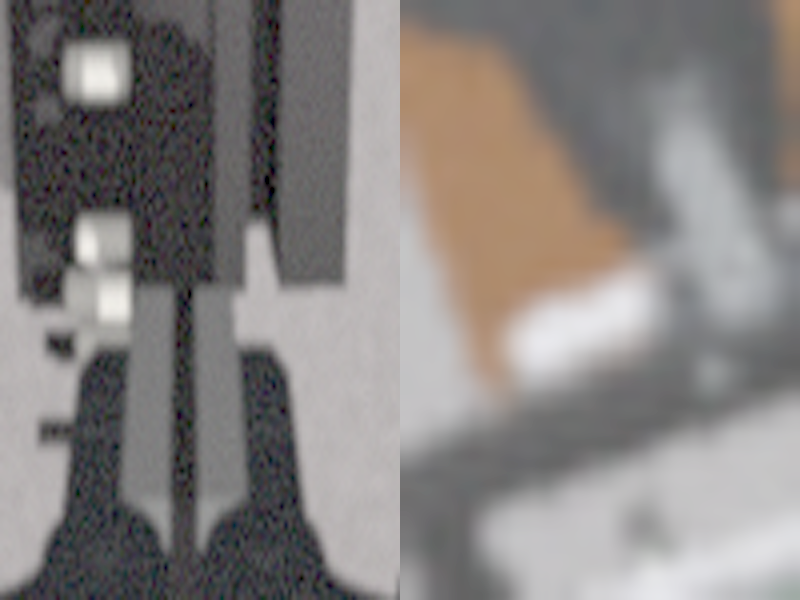

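The fingers end above the bar: in the wrist view the pad tips cut across it at (185,285), and in the scene view they stop just above it. The real tips are about 30 mm higher than the TCP and tip_reach imply. I'll reopen, go lower in steps while watching the force, and close again.

Emit:
send_rows(increments=[[0, 0, 0, 0, 0, 0], [0, 0, 0, 0, 0, 0], [0, 0, 0, 0, 0, 0], [0, 0, 0, 0, 0, 0], [0, 0, 0, 0, 0, 0]], hand=0.7)

```text
time: 7.45
tool_pos: [0.436, -0.2792, 0.1697]
tool_rot: [[0.011, 0.998, 0.059], [1.0, -0.011, -0.001], [0.0, 0.059, -0.998]]
ft_force: [-0.8, -0.1, -0.3]
finger_gap: 0.0595
finger_force: 0.0
```

Emit:
send_rows(increments=[[0, -0.001, 0.005, 0, 0, 0], [0, -0.001, 0.01, 0, 0, 0], [0, -0.001, 0.015, 0, 0, 0], [0, -0.001, 0.015, 0, 0, 0], [0, -0.001, 0.015, 0, 0, 0]])

```text
time: 7.95
tool_pos: [0.4357, -0.2792, 0.1544]
tool_rot: [[0.011, 0.998, 0.059], [1.0, -0.011, -0.001], [0.0, 0.059, -0.998]]
ft_force: [0.4, 0.4, -1.0]
finger_gap: 0.0597
finger_force: 0.0
```

Run:
```python
from h import *
inc([.4353,-.278,.167],-.7,-3.4)
```

```text
t 7.95 pos [ 0.4357 -0.2792  0.1544] gap 0.0597 F [ 0.4  0.4 -1. ] ff 0.0
inc [ 0.0012  0.0003 -0.0126] [-0.03 -0.    0.04]
```

Emit:
send_rows(increments=[[0, 0, 0.005, 0, 0, 0], [0, 0, 0.01, 0, 0, 0], [0, 0, 0.016, 0, 0, 0], [0, 0, 0.016, 0, 0, 0], [0, 0, 0.016, 0, 0, 0]])

```text
time: 8.45
tool_pos: [0.4367, -0.2793, 0.1385]
tool_rot: [[0.011, 0.998, 0.059], [1.0, -0.011, -0.001], [0.0, 0.059, -0.998]]
ft_force: [-0.0, -0.2, -0.5]
finger_gap: 0.0597
finger_force: 0.0
```

Emit:
send_rows(increments=[[0, 0, 0, 0, 0, 0], [0, 0, 0, 0, 0, 0], [0, 0, 0, 0, 0, 0], [0, 0, 0, 0, 0, 0], [0, 0, 0, 0, 0, 0]], hand=0.25)

```text
time: 8.95
tool_pos: [0.4369, -0.2793, 0.1388]
tool_rot: [[0.011, 0.998, 0.06], [1.0, -0.011, -0.001], [0.0, 0.06, -0.998]]
ft_force: [0.1, -0.5, -0.8]
finger_gap: 0.0212
finger_force: 0.0
```

Emit:
send_rows(increments=[[0, 0, 0, 0, 0, 0], [0, 0, 0, 0, 0, 0], [0, 0, 0, 0, 0, 0], [0, 0, 0, 0, 0, 0], [0, 0, 0, 0, 0, 0]], hand=0)

```text
time: 9.45
tool_pos: [0.437, -0.2793, 0.1389]
tool_rot: [[0.011, 0.998, 0.06], [1.0, -0.011, -0.001], [0.0, 0.06, -0.998]]
ft_force: [-0.3, 0.3, 2.1]
finger_gap: 0.0114
finger_force: 58.7
```

Gripped: 11.4 mm gap, 59 N. Lifting along the plate's own axis.

Emit:
send_rows(increments=[[0, 0, -0.004, 0, 0, 0], [0, 0, -0.01, 0, 0, 0], [0, 0, -0.018, 0, 0, 0], [0, 0, -0.026, 0, 0, 0], [0, 0, -0.035, 0, 0, 0]])

```text
time: 9.95
tool_pos: [0.4345, -0.2793, 0.1744]
tool_rot: [[0.012, 0.998, 0.059], [1.0, -0.012, -0.0], [0.0, 0.059, -0.998]]
ft_force: [-0.1, 0.3, -4.3]
finger_gap: 0.0106
finger_force: 58.5
```

Emit:
send_rows(increments=[[0, 0, -0.02, 0, 0, 0], [0, 0, -0.05, 3.4, 0, 0], [0, 0, -0.09, 3.4, 0, 0], [0, 0, -0.09, 3.4, 0, 0], [0, 0, -0.09, 3.4, 0, 0]])

```text
time: 10.45
tool_pos: [0.4297, -0.2795, 0.2644]
tool_rot: [[0.012, 1.0, 0.002], [1.0, -0.012, -0.0], [-0.0, 0.002, -1.0]]
ft_force: [-0.5, 0.4, -3.6]
finger_gap: 0.0108
finger_force: 58.7
```

Run:
```python
from h import *
import pickle
inc([.5,-.12,.30],6)
k=bot.get_calibration('wrist'); im=bot.read_camera('wrist')
pp('wrist',['handle_yellow','plate_yellow','pushers_yellow'])
s=bot.read_camera('scene'); pp('scene',['handle_yellow','plate_yellow','pushers_yellow'])
a=im[90:360,120:392]; b=cv2.resize(s[150:260,130:210],(392,540),interpolation=2)
cv2.imwrite('pics/g.png',np.hstack([cv2.resize(a,(400,540)),b])[:,:,::-1])
```

```text
t 10.45 pos [ 0.4297 -0.2795  0.2644] gap 0.0108 F [-0.5  0.4 -3.6] ff 58.7
inc [ 0.1603  0.0685 -0.0354] [ 0.12  0.02 -6.67]
wrist handle_yellow [ 0.4308 -0.2791  0.2963] 0.82
wrist handle_yellow [ 0.2513 -0.17    0.0332] 0.76
wrist plate_yellow [ 0.4302 -0.2798  0.1383] 0.85
wrist plate_yellow [ 0.2504 -0.3235  0.0289] 0.77
wrist pushers_yellow [ 0.2499 -0.2615 -0.001 ] 0.93
wrist pushers_yellow [ 0.3993 -0.281   0.2004] 0.76
scene handle_yellow [ 0.4276 -0.2781  0.2977] 0.93
scene handle_yellow [ 0.2483 -0.1676  0.0299] 0.89
scene handle_yellow [0.6056 0.0319 0.0044] 0.18
scene plate_yellow [ 0.4267 -0.2804  0.1392] 0.85
scene plate_yellow [ 0.2432 -0.328   0.0319] 0.63
scene pushers_yellow [ 2.496e-01 -2.608e-01 -1.000e-04] 0.83
scene pushers_yellow [ 0.399  -0.2787  0.2012] 0.57
```

View pics/g.png

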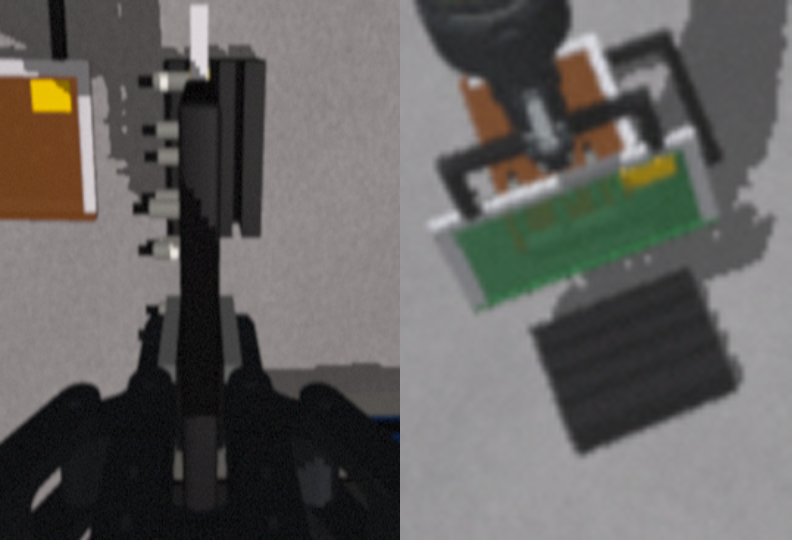

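The plate is held upright in the middle of the bar, pushers on the -x side; the bar sits 33 mm above the TCP. Moving to a point in front of the prongs.

Run:
```python
from h import *
inc([.52,.010,.264],13)
```

```text
t 10.85 pos [ 0.4291 -0.279   0.2629] gap 0.011 F [-0.7  0.6 -3.6] ff 58.7
inc [ 0.29    0.0876 -0.0011] [ -0.06  -0.03 -13.66]
```

Emit:
send_rows(increments=[[0.03, 0.01, 0, 0, 0, -2], [0.075, 0.022, 0, 0, 0, -5], [0.12, 0.036, 0, 0, 0, -8], [0.165, 0.05, 0, 0, 0, -11], [0.21, 0.063, 0, 0, 0, -13.7]])

```text
time: 11.35
tool_pos: [0.4951, -0.0681, 0.2635]
tool_rot: [[-0.228, 0.974, 0.0], [0.974, 0.228, 0.0], [0.0, 0.0, -1.0]]
ft_force: [1.3, -0.0, -2.5]
finger_gap: 0.0111
finger_force: 58.7
```

Run:
```python
from h import *
inc([.52,.010,.2],13)
```

```text
t 11.35 pos [ 0.4951 -0.0681  0.2635] gap 0.0111 F [ 1.3 -0.  -2.5] ff 58.7
inc [0.0704 0.042  0.0635] [ 0.02 -0.01  0.16]
```

Emit:
send_rows(increments=[[0.03, 0.018, 0.01, 0, 0, 0], [0.06, 0.035, 0.02, 0, 0, 0], [0.07, 0.042, 0.04, 0, 0, 0], [0.07, 0.042, 0.06, 0, 0, 0], [0.07, 0.042, 0.06, 0, 0, 0]])

```text
time: 11.85
tool_pos: [0.5177, 0.0082, 0.2003]
tool_rot: [[-0.227, 0.974, -0.007], [0.974, 0.227, -0.002], [-0.0, -0.007, -1.0]]
ft_force: [-0.8, -1.0, -3.6]
finger_gap: 0.011
finger_force: 58.8
```

Run:
```python
from h import *
inc([.531,.0125,.18],13)
pp('wrist',[]); bot.read_camera('wrist'); pp('wrist',['handle_yellow','plate_yellow','prongs_yellow','hanger_yellow'])
bot.read_camera('top'); pp('top',['handle_yellow','plate_yellow','prongs_yellow','hanger_yellow'])
bot.read_camera('scene'); pp('scene',['handle_yellow','plate_yellow','prongs_yellow','hanger_yellow'])
```

```text
t 11.85 pos [0.5177 0.0082 0.2003] gap 0.011 F [-0.8 -1.  -3.6] ff 58.8
inc [0.0012 0.0141 0.0202] [-0.39  0.02  0.12]
wrist handle_yellow [0.5174 0.0066 0.2333] 0.67
wrist handle_yellow [ 0.251  -0.1652  0.0329] 0.57
wrist plate_yellow [ 0.2487 -0.3233  0.0294] 0.83
wrist plate_yellow [0.5171 0.0065 0.0734] 0.66
wrist prongs_yellow [0.6021 0.0346 0.1857] 0.64
wrist hanger_yellow [0.6053 0.0306 0.0016] 0.56
wrist hanger_yellow [0.5168 0.0098 0.0717] 0.37
top handle_yellow [ 0.248  -0.1668  0.033 ] 0.79
top handle_yellow [ 0.7682  0.1798 -0.0029] 0.66
top plate_yellow [ 0.2454 -0.3251  0.0326] 0.64
top prongs_yellow [0.6025 0.0317 0.1874] 0.7
scene handle_yellow [ 0.2492 -0.1672  0.0318] 0.73
scene handle_yellow [0.5175 0.0084 0.2375] 0.68
scene plate_yellow [ 0.2446 -0.3266  0.0325] 0.81
scene plate_yellow [0.5213 0.0045 0.0788] 0.75
scene prongs_yellow [0.6073 0.0294 0.1852] 0.71
scene hanger_yellow [0.6075 0.0318 0.0021] 0.59
```

Emit:
send_rows(increments=[[0.001, 0.007, 0.007, 0, 0, 0], [0.001, 0.014, 0.014, 0, 0, 0], [0.001, 0.014, 0.02, 0, 0, 0], [0.001, 0.014, 0.021, 0, 0, 0], [0.001, 0.014, 0.021, 0, 0, 0]])

```text
time: 13.1
tool_pos: [0.5329, 0.0117, 0.1819]
tool_rot: [[-0.226, 0.974, -0.001], [0.974, 0.226, -0.0], [-0.0, -0.001, -1.0]]
ft_force: [-1.0, 0.5, -3.3]
finger_gap: 0.0111
finger_force: 58.8
```

Run:
```python
from h import *
inc([.607,.03,.179],13)
```

```text
t 13.1 pos [0.5329 0.0117 0.1819] gap 0.0111 F [-1.   0.5 -3.3] ff 58.8
inc [0.0011 0.0763 0.0028] [-0.08  0.01  0.04]
```

Emit:
send_rows(increments=[[0.001, 0.008, 0.001, 0, 0, 0], [0.001, 0.018, 0.002, 0, 0, 0], [0.001, 0.028, 0.002, 0, 0, 0], [0.001, 0.035, 0.002, 0, 0, 0], [0.001, 0.038, 0.002, 0, 0, 0]])

```text
time: 13.6
tool_pos: [0.5712, 0.0218, 0.1805]
tool_rot: [[-0.226, 0.974, 0.0], [0.974, 0.226, -0.0], [-0.001, 0.0, -1.0]]
ft_force: [-0.3, -0.2, -3.6]
finger_gap: 0.011
finger_force: 58.8
```

Emit:
send_rows(increments=[[0, 0.008, 0, 0, 0, 0], [0, 0.018, 0, 0, 0, 0], [0, 0.028, 0, 0, 0, 0], [0, 0.038, 0, 0, 0, 0], [0, 0.038, 0, 0, 0, 0]])

```text
time: 14.1
tool_pos: [0.6085, 0.0307, 0.1803]
tool_rot: [[-0.226, 0.974, 0.001], [0.974, 0.226, -0.0], [-0.001, 0.001, -1.0]]
ft_force: [0.1, -0.0, -3.4]
finger_gap: 0.0111
finger_force: 58.8
```

Run:
```python
from h import *
inc([.607,.03,.171],13)
im=bot.read_camera('wrist'); pp('wrist',['handle_yellow','plate_yellow','prongs_yellow','hanger_yellow'])
s=bot.read_camera('scene'); pp('scene',['handle_yellow','plate_yellow','prongs_yellow'])
t=bot.read_camera('top')
b=cv2.resize(s[190:265,240:315],(400,540),interpolation=2)
cv2.imwrite('pics/i.png',np.hstack([cv2.resize(im[60:330,150:350],(400,540)),b])[:,:,::-1])
```

```text
t 14.1 pos [0.6085 0.0307 0.1803] gap 0.0111 F [ 0.1 -0.  -3.4] ff 58.8
inc [-0.0003 -0.0017  0.0093] [0.04 0.03 0.09]
wrist handle_yellow [0.6076 0.0287 0.2116] 0.9
wrist plate_yellow [0.6058 0.0305 0.0555] 0.57
wrist prongs_yellow [0.6041 0.0333 0.1866] 0.91
wrist hanger_yellow [6.042e-01 3.200e-02 4.000e-04] 0.89
scene handle_yellow [ 0.2484 -0.1651  0.0322] 0.69
scene handle_yellow [0.6096 0.0268 0.2159] 0.59
scene handle_yellow [ 4.413e-01 -2.806e-01  3.000e-04] 0.29
scene plate_yellow [0.6106 0.0267 0.0524] 0.67
scene plate_yellow [ 0.2447 -0.3293  0.0329] 0.57
scene prongs_yellow [0.6052 0.0285 0.185 ] 0.93
scene prongs_yellow [0.4174 0.0356 0.0014] 0.37
```

View pics/i.png

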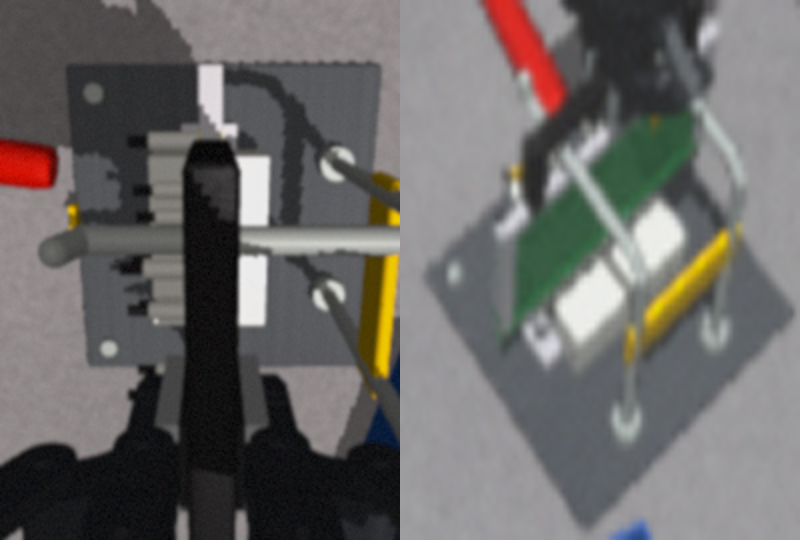

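The image shows both prongs through the window under the bar, with the plate above the block and the right half of the block showing from about (240,160) to (268,325). I'll use that edge as a second check on the slot.

Run:
```python
from h import *
im=cv2.cvtColor(bot.read_camera('wrist'),6).astype(int) if 0 else bot.read_camera('wrist').astype(int).mean(2)
k=bot.get_calibration('wrist'); p=np.array(bot.read_state()['tool_pos'])[:2]; a=np.radians(13); ax=np.array([np.cos(a),np.sin(a)])
for r in (145,155,200,210):
    row=im[r,262:300]; e=262+np.where((row[:-1]>=140)&(row[1:]<140))[0]; e=[x+ (im[r,x]-140)/(im[r,x]-im[r,x+1]) for x in e]
    for x in e:
        w=unproj('wrist',[[x,r]],.045,k)[0,:2]; print(r,round(x,1),w.round(4),'edge-30 rel bar (mm):',round(((w-p)@ax-.03)*1000,1))
```

```text
145 286.4 [0.628  0.0751] edge-30 rel bar (mm): 0.6
155 285.9 [0.6302 0.0653] edge-30 rel bar (mm): 0.4
200 284.7 [0.6412 0.0185] edge-30 rel bar (mm): 0.7
210 284.4 [0.6439 0.0075] edge-30 rel bar (mm): 0.8
```

Both estimates put the slot within about 1.5 mm of the present position. Lowering slowly.

Emit:
send_rows(increments=[[0, -0.0003, 0.003, 0, 0, 0], [0, -0.0003, 0.006, 0, 0, 0], [0, -0.0003, 0.007, 0, 0, 0], [0, -0.0003, 0.007, 0, 0, 0]])

```text
time: 15.05
tool_pos: [0.6066, 0.03, 0.1731]
tool_rot: [[-0.226, 0.974, -0.001], [0.974, 0.226, -0.0], [0.0, -0.001, -1.0]]
ft_force: [0.4, 0.4, -3.3]
finger_gap: 0.0108
finger_force: 58.8
```

Emit:
send_rows(increments=[[0, 0, 0.001, 0, 0, 0], [0, 0, 0.002, 0, 0, 0], [0, 0, 0.002, 0, 0, 0]])

```text
time: 15.35
tool_pos: [0.6068, 0.03, 0.1714]
tool_rot: [[-0.226, 0.974, -0.0], [0.974, 0.226, 0.0], [0.0, -0.0, -1.0]]
ft_force: [-0.1, -0.4, -4.3]
finger_gap: 0.0109
finger_force: 58.8
```

Emit:
send_rows(increments=[[0, 0, 0.001, 0, 0, 0], [0, 0, 0.002, 0, 0, 0], [0, 0, 0.002, 0, 0, 0]])

```text
time: 15.65
tool_pos: [0.6067, 0.03, 0.1693]
tool_rot: [[-0.226, 0.974, -0.0], [0.974, 0.226, 0.0], [0.0, -0.0, -1.0]]
ft_force: [0.3, 0.1, -3.8]
finger_gap: 0.0108
finger_force: 58.8
```

Emit:
send_rows(increments=[[0, 0, 0.001, 0, 0, 0], [0, 0, 0.0015, 0, 0, 0], [0, 0, 0.0015, 0, 0, 0]])

```text
time: 15.95
tool_pos: [0.6068, 0.03, 0.1679]
tool_rot: [[-0.226, 0.974, -0.0], [0.974, 0.226, 0.0], [0.0, -0.0, -1.0]]
ft_force: [0.1, 0.6, -3.6]
finger_gap: 0.0109
finger_force: 58.8
```

Emit:
send_rows(increments=[[0, 0, 0.001, 0, 0, 0], [0, 0, 0.0015, 0, 0, 0], [0, 0, 0.0015, 0, 0, 0]])

```text
time: 16.25
tool_pos: [0.6068, 0.03, 0.1664]
tool_rot: [[-0.226, 0.974, -0.0], [0.974, 0.226, 0.0], [0.0, -0.0, -1.0]]
ft_force: [0.7, 1.2, -2.2]
finger_gap: 0.0111
finger_force: 58.8
```

Emit:
send_rows(increments=[[0, 0, 0.001, 0, 0, 0], [0, 0, 0.001, 0, 0, 0]])

```text
time: 16.45
tool_pos: [0.6068, 0.03, 0.1654]
tool_rot: [[-0.226, 0.974, -0.0], [0.974, 0.226, -0.0], [0.0, -0.0, -1.0]]
ft_force: [0.4, -0.5, -2.6]
finger_gap: 0.0112
finger_force: 58.8
```

Emit:
send_rows(increments=[[0, 0, 0.001, 0, 0, 0], [0, 0, 0.001, 0, 0, 0]])

```text
time: 16.65
tool_pos: [0.6067, 0.03, 0.1644]
tool_rot: [[-0.226, 0.974, -0.0], [0.974, 0.226, 0.0], [0.0, -0.0, -1.0]]
ft_force: [0.2, -0.1, -3.9]
finger_gap: 0.0111
finger_force: 58.8
```

Emit:
send_rows(increments=[[0, 0, 0.001, 0, 0, 0], [0, 0, 0.002, 0, 0, 0], [0, 0, 0.002, 0, 0, 0]])

```text
time: 16.95
tool_pos: [0.6067, 0.03, 0.1623]
tool_rot: [[-0.226, 0.974, -0.0], [0.974, 0.226, -0.0], [0.0, -0.0, -1.0]]
ft_force: [-0.2, -1.0, -4.1]
finger_gap: 0.0108
finger_force: 58.8
```

Emit:
send_rows(increments=[[0, 0, 0.001, 0, 0, 0], [0, 0, 0.0015, 0, 0, 0], [0, 0, 0.0015, 0, 0, 0]])

```text
time: 17.25
tool_pos: [0.6068, 0.03, 0.1609]
tool_rot: [[-0.226, 0.974, -0.0], [0.974, 0.226, 0.0], [0.0, -0.0, -1.0]]
ft_force: [-0.6, -0.8, -3.0]
finger_gap: 0.0108
finger_force: 58.8
```

Emit:
send_rows(increments=[[0, 0, 0.001, 0, 0, 0], [0, 0, 0.001, 0, 0, 0]])

```text
time: 17.45
tool_pos: [0.607, 0.0299, 0.1602]
tool_rot: [[-0.226, 0.974, 0.0], [0.974, 0.226, 0.0], [0.0, 0.0, -1.0]]
ft_force: [0.8, -0.1, -3.5]
finger_gap: 0.0112
finger_force: 58.9
```

Emit:
send_rows(increments=[[0, 0, 0.0007, 0, 0, 0], [0, 0, 0.001, 0, 0, 0]])

```text
time: 17.65
tool_pos: [0.607, 0.03, 0.16]
tool_rot: [[-0.226, 0.974, 0.001], [0.974, 0.226, 0.0], [0.0, 0.001, -1.0]]
ft_force: [-2.3, -0.4, 3.6]
finger_gap: 0.0109
finger_force: 59.8
```

Emit:
send_rows(increments=[[0, 0, 0.0007, 0, 0, 0], [0, 0, 0.001, 0, 0, 0]])

```text
time: 17.85
tool_pos: [0.6071, 0.03, 0.1599]
tool_rot: [[-0.226, 0.974, 0.001], [0.974, 0.226, 0.001], [0.001, 0.001, -1.0]]
ft_force: [-4.9, 1.1, 9.6]
finger_gap: 0.011
finger_force: 60.5
```

Emit:
send_rows(increments=[[0, 0, 0.0005, 0, 0, 0], [0, 0, 0.0005, 0, 0, 0]])

```text
time: 18.05
tool_pos: [0.6071, 0.03, 0.1599]
tool_rot: [[-0.226, 0.974, 0.001], [0.974, 0.226, 0.001], [0.001, 0.001, -1.0]]
ft_force: [-5.5, -0.4, 9.2]
finger_gap: 0.0111
finger_force: 60.7
```

Contact at TCP 0.160, which is where the prongs should stop the bar (a miss would stop it at about 0.171). I'll relieve the load and check the height.

Emit:
send_rows(increments=[[0, 0, -0.0015, 0, 0, 0], [0, 0, -0.0015, 0, 0, 0], [0, 0, -0.0015, 0, 0, 0]])

```text
time: 18.35
tool_pos: [0.6071, 0.03, 0.16]
tool_rot: [[-0.226, 0.974, 0.001], [0.974, 0.226, 0.0], [0.0, 0.001, -1.0]]
ft_force: [-3.7, 1.0, 6.2]
finger_gap: 0.011
finger_force: 60.0
```

Run:
```python
from h import *
inc([.607,.03,.16],13)
for c in('wrist','scene'):
    for _ in range(2): bot.read_camera(c); pp(c,['handle_yellow','plate_yellow','pushers_yellow'])
```

```text
t 18.35 pos [0.6071 0.03   0.16  ] gap 0.011 F [-3.7  1.   6.2] ff 60.0
inc [ 0.     -0.0001 -0.    ] [ 0.05 -0.02  0.05]
wrist handle_yellow [0.6105 0.0334 0.1965] 0.93
wrist plate_yellow [0.6071 0.0305 0.034 ] 0.91
wrist pushers_yellow [0.5777 0.0229 0.0986] 0.81
wrist handle_yellow [0.6073 0.0274 0.1927] 0.72
wrist plate_yellow [0.6093 0.0292 0.034 ] 0.7
wrist pushers_yellow [0.5764 0.0201 0.0962] 0.86
scene handle_yellow [0.605  0.0294 0.1916] 0.89
scene handle_yellow [ 0.246  -0.1697  0.0309] 0.87
scene handle_yellow [0.6045 0.0277 0.0426] 0.68
scene plate_yellow [ 0.2454 -0.3316  0.0306] 0.59
scene plate_yellow [0.6084 0.0326 0.0323] 0.55
scene pushers_yellow [0.5763 0.0214 0.0985] 0.8
scene pushers_yellow [ 0.2466 -0.2582 -0.0033] 0.56
scene handle_yellow [ 0.2491 -0.1657  0.0291] 0.75
scene handle_yellow [0.6047 0.0295 0.1929] 0.7
scene plate_yellow [ 0.2471 -0.3327  0.0333] 0.9
scene plate_yellow [0.6081 0.0267 0.0336] 0.62
scene pushers_yellow [0.5778 0.0232 0.1003] 0.67
scene pushers_yellow [ 0.2492 -0.2574 -0.0015] 0.67
```

Bar at 0.193 and lower edge at 0.033, so the plate is seated. I'll release with a partial opening and retreat straight up.

Emit:
send_rows(increments=[[0, 0, 0, 0, 0, 0], [0, 0, 0, 0, 0, 0], [0, 0, 0, 0, 0, 0], [0, 0, 0, 0, 0, 0], [0, 0, 0, 0, 0, 0]], hand=0.5)

```text
time: 19.65
tool_pos: [0.6069, 0.03, 0.1589]
tool_rot: [[-0.226, 0.974, -0.0], [0.974, 0.226, -0.0], [-0.0, -0.0, -1.0]]
ft_force: [0.2, 0.9, 0.3]
finger_gap: 0.0424
finger_force: 0.0
```

Emit:
send_rows(increments=[[0, 0, -0.005, 0, 0, 0], [0, 0, -0.015, 0, 0, 0], [0, 0, -0.03, 0, 0, 0], [0, 0, -0.05, 0, 0, 0], [0, 0, -0.08, 0, 0, 0]])

```text
time: 20.15
tool_pos: [0.6063, 0.0299, 0.24]
tool_rot: [[-0.226, 0.974, -0.001], [0.974, 0.226, -0.0], [0.0, -0.001, -1.0]]
ft_force: [0.4, -0.1, -0.6]
finger_gap: 0.0425
finger_force: 0.0
```

Emit:
send_rows(increments=[[0, 0, -0.05, 0, 0, 0], [0, 0, -0.1, 0, 0, 0], [0, 0, -0.1, 0, 0, 0], [0, 0, -0.1, 0, 0, 0], [0, 0, -0.1, 0, 0, 0]])

```text
time: 20.65
tool_pos: [0.6064, 0.03, 0.3387]
tool_rot: [[-0.226, 0.974, -0.001], [0.974, 0.226, 0.0], [0.0, -0.001, -1.0]]
ft_force: [0.1, -0.2, -0.5]
finger_gap: 0.0428
finger_force: 0.0
```

Run:
```python
from h import *
inc([.607,.03,.30],13)
im=bot.read_camera('wrist'); pp('wrist',['handle_yellow','plate_yellow','pushers_yellow'])
s=bot.read_camera('scene'); pp('scene',['handle_yellow','plate_yellow'])
b=cv2.resize(s[190:265,240:315],(400,540),interpolation=2)
cv2.imwrite('pics/e.png',np.hstack([cv2.resize(im[60:330,150:350],(400,540)),b])[:,:,::-1])
```

```text
t 20.65 pos [0.6064 0.03   0.3387] gap 0.0428 F [ 0.1 -0.2 -0.5] ff 0.0
inc [-0.0002  0.0006  0.0387] [-0.05 -0.02  0.05]
wrist handle_yellow [0.6101 0.0303 0.1931] 0.67
wrist handle_yellow [ 0.252  -0.1698  0.0324] 0.59
wrist plate_yellow [ 0.2489 -0.3246  0.0289] 0.86
wrist plate_yellow [0.6085 0.033  0.0444] 0.5
wrist pushers_yellow [0.578  0.0221 0.0953] 0.61
wrist pushers_yellow [ 0.2503 -0.2602  0.0012] 0.59
scene handle_yellow [0.6074 0.0283 0.1915] 0.91
scene handle_yellow [0.4178 0.0359 0.0013] 0.65
scene handle_yellow [ 0.2502 -0.1644  0.0334] 0.6
scene plate_yellow [0.6126 0.0285 0.0351] 0.71
scene plate_yellow [ 0.2455 -0.3324  0.033 ] 0.62
```

View pics/e.png

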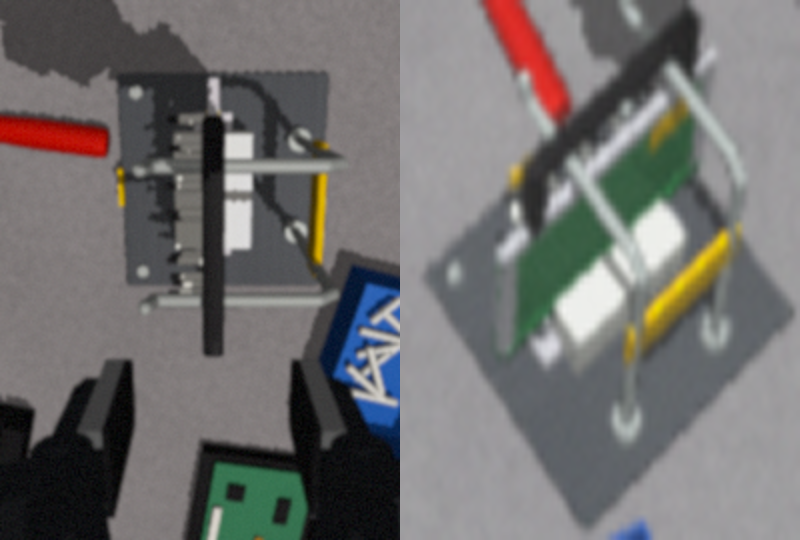

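The plate hangs over both prongs with its lower edge in the block, pushers facing the tips, and the gripper clear.

```bash
python3 -c "
from rig import bot
print(bot.sign_off())"
```

```text
the job is handed in; nothing more can be done
None
```

The yellow plate hangs by its handle over both prongs of the yellow hanger, lower edge in the guide slot and pushers facing the prong tips, and I handed the job in at about 21 s; the first grasp closed above the bar and was redone lower, and the sign-off returned no verdict.

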